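# Gap gauge into the turntable slot

## Robot

A 6-joint arm with a two-finger parallel gripper is mounted at the origin on the work surface. World frame = base frame: x ahead of the robot, y to its left, z up, the work surface at z = 0. Lengths are in mm, angles in rad, forces in N, time in s.
With the tool pointing down it reaches from about 350 to 725 mm from the base axis. Payload 4.3 kg.
Tool frame: the origin (TCP) lies at the centre of the arm's flange, where the gripper is bolted on; the fingertips stand 173 mm ahead of it and the grasp point (between the pads) lies 155 mm ahead of it; x points along the fingers, z is the direction in which the jaws open and shut, and the axes are right-handed (so a half turn about x gives the same grasp; the last joint's range is limited). The gripper opens to 85 mm and grips with 20 to 120 N. Pads are 22 mm wide; open, the fingers measure 114 mm over their backs; the gripper's body (76 mm by 85 mm) begins 54 mm behind the grasp point. The pads swing forward as they close: fully open they stand 13 mm farther back than shut.
Start: joints at [1.096, 0.377, 0.081, 1.274, 0, 1.46], TCP at [205.14, 537.183, 404.729] pointing down, gripper open.
Joint ranges: [-2.72, 2.72], [-0.84, 1.66], [-1.02, 1.22], [-1.77, 2.12], [-1.37, 1.28], [-3.14, 3.14]. Speed limits (rad/s): [2.57, 2.57, 3.14, 3.14, 3.14, 3.14].

## Interface

Orientations are given as a unit quaternion [x, y, z, w].
In Python, from plant import ctrl, viewer, workorder gives the robot as it stands.
- The arm moves only by the tool apply_moves, never from a script. Its argument "increments" is a list of rows, each an object of numbers: "jaw": the closure, from 0 (fully open) to 1 (shut); "tx", "ty", "tz": the shift along the tool's x, y, z in cm; "rx", "ry", "rz": the turn, a rotation vector about the tool's x, y, z in rad. In form: [{"jaw": .., "tx": .., "ty": .., "tz": .., "rx": .., "ry": .., "rz": ..}, ...]. A call has 1 to 12 rows; each row is the pose to reach, as a shift and turn from the pose measured when the call began, along the tool's axes at that moment; what a row does not reach only later rows make up. A row lasts 1/12 s, in which the tool goes at most 41.7 mm and 7.16 degrees, less where a joint would pass 70% of its speed; a pose out of reach is approached as far as the arm can. A call with a gripper value outside its range is refused whole. The fingers move at their own pace and stop on an object; "grip_force" is the grip in N (left out, the last holds). Time passes only in rows, so rows that repeat a pose let the fingers close. It gives the time, the measured TCP pose, the force and the opening at its end, in the units of the state.
- ctrl.state(): the state, without advancing time (a new reading comes with each control period).
- viewer.get_image(name): name is "scene" or "top" or "wrist"; returns (picture, depth): 400x640x3 uint8, red, green, blue; 400x640 float32, mm along the optical axis (not along the pixel's ray), 0 where there is no reading.
- viewer.get_calibration(name): a dict with "K" (3x3 intrinsics, pixels), "R" (3x3) and "t" (3): a world point X has camera coordinates R X + t; the wrist camera has in their place "T_tool_cam" (4x4, takes a point from camera to tool coordinates, whose origin is the TCP and whose axes are the tool frame's). Camera axes: x right, y down, z forward; pixel columns grow to the right and rows downward; lengths in mm; the calibration is good to about 2 mm. A picture is of the moment at which its call begins: read the wrist's pose just before it. get_calibration takes no time and is no camera call.
- workorder.sign_off(): hands the job in, once; it reports no verdict.
The state is a dict: "t": time; "joint_positions": joint angles; "joint_vel": joint speeds; "tau": joint torques, N m; "position": TCP position; "ee_rot": TCP orientation; "contact_force": force on the tool from outside, world axes, zero at the start; "moment": the same for the moment, N m; "gripper_width": finger opening in mm.
Only numpy, scipy, OpenCV 4.12 (cv2) and the standard library are available. Lean on these libraries where they do the work, as an engineer would, in place of code of your own. Each camera call takes 0.05 s, during which the arm holds its last target.

## Task

Check the gap under the white turntable: take the gauge with the coral grip (the thin one), lay its blade flat on the shelf and slide it straight into the slot between the turntable's two black front feet until its black stop bar comes up against the rim, then let go and leave it lying there. Leave the blue-gripped gauge and the coral sippy cup where they are.

Things in the scene. Friction and masses are not known exactly. Their poses are not given: they have to be found in the camera images.
- gauge: Thin gauge (sizes in mm), loose, 150 g, flat: steel blade 30 wide, 5 thick; upright coral grip block 40 long (x), 22 wide (y), top at z 55; black stop bar across the blade, 30 wide, top at z 24, front face at x 35. Origin: on the underside below the grip's middle; x along the blade to its tip (blade from x -35 to 85), z up. Starts on the left or right, tip roughly away from the robot.
- turntable: White lazy Susan (mm), base fixed. Origin: on the shelf under its centre, z up. Turning disc, radius 100, z 13 to 23, bare. Slot under it opens to -x (robot side): centred on y 0, 64 wide, 13 high, from rim x -100 to end wall x -40. Black feet (13 high, y 32 to 54 each side) flank it, out to x -112; one foot at the back. Gauge enters along +x; stop bar on rim puts gauge origin at x -135.
- thick_gauge: Look-alike gauge with a BLUE grip, 250 g, loose: same outline as the coral one, but its blade is 18 mm thick and does not fit the slot. Not to be used or moved. Origin and axes as for gauge.
- sippy_cup: Coral sippy cup with a flap spout, 180 g, loose, standing upright on the shelf, 74 mm across, 100 over its two side handles, about 118 tall. Origin: centre of its underside. Not to be moved.
Mind the look-alikes: they are no part of the job. Leave any purple or yellow look-alike of the gauge alone. Of the things shaped like the turntable, the white one is meant.

How it is judged:
By the outcome, as a careful person would: the job done as asked, in the order asked, and still so for the second after the job is handed in, with the robot touching nothing.
It also fails if it takes over 35 s, if anything falls off the work surface, if the arm or the gripper's body presses on something with over 40 N, if the wrist force passes 120 N, or if a joint passes its speed limit or range.

## Working session

There is one attempt and no reset: what is moved stays moved. The work goes in short steps, Python scripts to look and compute and a tool call to move; the robot and the scene stay as the last step left them, time stands still between calls to the robot, and variables do not carry over. Pictures are saved under pics/ and viewed, and the job is handed in when it is done.

Besides the shell and the picture viewer there is one more tool, called after ">>>" by a JSON object that holds its "method" and its "body", one argument or row to a line. apply_moves: Moves the arm, as the interface text tells. Its arguments: {"type":"object","properties":{"increments":{"type":"array"},"grip_force":{"type":"number"}},"required":["increments"]}

```bash
mkdir -p pics; ls
cat > h.py <<'E'
import numpy as np, cv2
from plant import ctrl, viewer, workorder
def snap(n,f):
    s=ctrl.state(); im,d=viewer.get_image(n); cv2.imwrite('pics/'+f+'.png',im[:,:,::-1]); np.save('pics/'+f+'.npy',d); np.save('pics/'+f+'_rgb.npy',im); return s,im,d
def world(n,d,s=None):
    c=viewer.get_calibration(n);K=np.array(c['K']);v,u=np.mgrid[0:400,0:640]
    P=np.stack([(u-K[0,2])/K[0,0]*d,(v-K[1,2])/K[1,1]*d,d],-1)
    if 'R' in c: return (P-np.array(c['t']))@np.array(c['R'])
    from scipy.spatial.transform import Rotation as R
    T=np.array(c['T_tool_cam']);Q=P@T[:3,:3].T+T[:3,3]
    return Q@R.from_quat(s['ee_rot']).as_matrix().T+np.array(s['position'])
E
python3 - <<'E'
from h import *
s,a,b=snap('top','top1'); snap('scene','sc1'); print(s)
E
```

```text
pics
{'t': 0.0, 'joint_positions': array([ 1.09572020e+00,  3.78095595e-01,  7.96392230e-02,  1.27438980e+00,
       -1.22315335e-05,  1.46052762e+00]), 'joint_vel': array([-0.00072583, -0.00111722, -0.00064201,  0.00239184,  0.00075397,
       -0.00079869]), 'tau': array([-3.60611793e-04, -4.63606417e+01,  2.69872463e+01,  2.07885151e-02,
        3.34398851e-05, -1.09875995e-05]), 'position': array([204.98647956, 536.90614137, 403.74709138]), 'ee_rot': array([-0.40135471,  0.58303839,  0.40066146,  0.58176544]), 'contact_force': array([-0.38260308,  0.11021631,  0.02560358]), 'moment': array([-0.01604344,  0.00488053, -0.01797372]), 'gripper_width': 85.34050649394732}
```

View pics/top1.png

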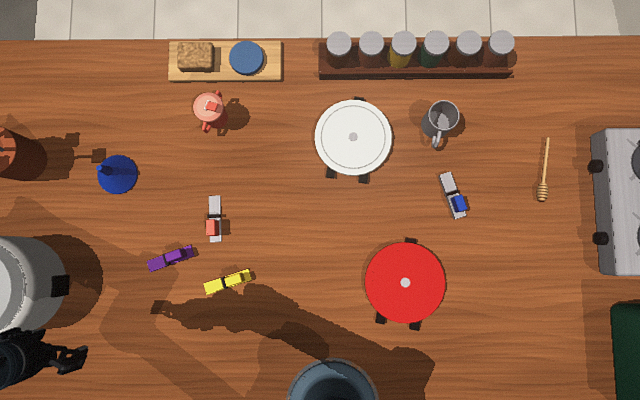

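View pics/sc1.png

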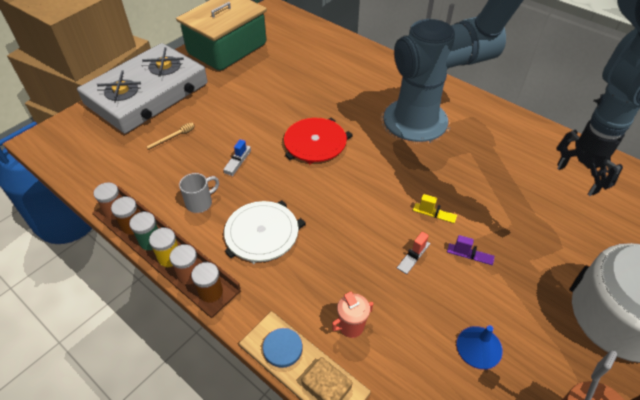

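The top view shows the coral gauge at (214,220) with its tip up (away from the robot). The white turntable is at (353,137), with its front feet at (331,173) and (364,178). The blue gauge is at (455,200) and the coral cup at (208,107). Next I'll measure these.

Run:
```python
from h import *
d=np.load('pics/top1.npy'); im=np.load('pics/top1_rgb.npy').astype(int); W=world('top',d)
cv2.imwrite('pics/crop1.png',cv2.resize(im[80:260,180:400].astype(np.uint8)[:,:,::-1],None,fx=3.6,fy=3.3,interpolation=cv2.INTER_CUBIC))
v,u=np.mgrid[0:400,0:640]
# disc
m=(abs(u-353)<50)&(abs(v-137)<50)&(im.min(-1)>150)&(W[...,2]>10)&(W[...,2]<45)
p=W[m]; print('disc',m.sum(),np.median(p,0))
c,_=cv2.minEnclosingCircle(p[:,:2].astype(np.float32)),0; print(c, p.min(0),p.max(0))
# feet dark
m=(abs(u-353)<55)&(abs(v-137)<55)&(im.max(-1)<70)
n,l,st,ce=cv2.connectedComponentsWithStats(m.astype(np.uint8))
for i in range(1,n):
    if st[i,4]>8: q=W[l==i]; print('dark',ce[i],st[i,4],q.mean(0).round(1),q.min(0).round(1),q.max(0).round(1))
r=(abs(u-214)<22)&(abs(v-220)<32)
cor=r&(im[...,0]>130)&(im[...,1]<130)&(im[...,0]-im[...,1]>70)&(W[...,2]>40)
print('grip',cor.sum(),W[cor].mean(0),cv2.minAreaRect(W[cor][:,:2].astype(np.float32)))
bl=r&(im.min(-1)>110)&(np.ptp(im,axis=-1)<45)
print('blade',bl.sum(),W[bl].mean(0),cv2.minAreaRect(W[bl][:,:2].astype(np.float32)))
print('table',np.median(W[200:230,280:320].reshape(-1,3),0))
```

```text
disc 4534 [671.42650152 -57.14288783  23.91379384]
((673.562255859375, -57.105045318603516), 100.20194244384766) [ 574.71390978 -156.57502067   17.30000401] [770.57341237  40.17991953  31.81935436]
dark [358.7826087   98.47826087] 23 [777.1 -75.   14. ] [773.  -86.4  10.4] [781.4 -62.3  19.6]
dark [329.85074627 173.        ] 67 [576.7   2.3  29.6] [387.5  -8.8   4.6] [ 594.4   24.  1142.1]
dark [363.04166667 178.23611111] 72 [562.9 -81.8  28.5] [387.5 -93.7  -1. ] [ 578.4   24.  1142.1]
grip 52 [440.66396262 297.17529435  54.00611568] ((439.38458251953125, 298.9697570800781), (39.35803985595703, 21.610021591186523), 0.822834312915802)
blade 299 [475.54466412 298.98058589   9.01595646] ((456.700439453125, 169.7572784423828), (299.7288818359375, 119.65148162841797), 86.35830688476562)
table [472.38745253  80.9646011    0.56449781]
```

View pics/crop1.png

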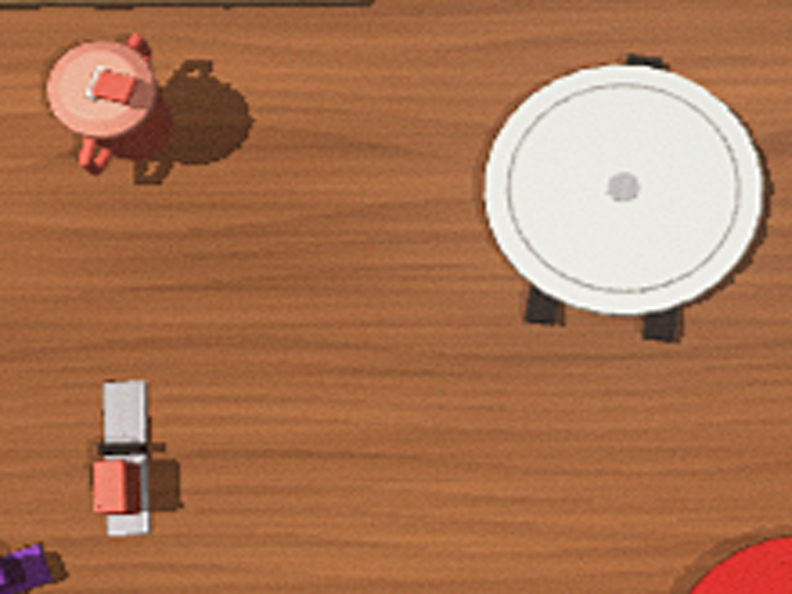

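```bash
cat >> h.py <<'E'
from scipy.spatial.transform import Rotation as R
def goto(g,yaw,flip=None):
    """grasp-point target g, tool down, jaws across gauge of given yaw(deg)"""
    s=ctrl.state();R0=R.from_quat(s['ee_rot']);y=np.radians(yaw);best=None
    for sg in (1,-1):
        x=np.array([0,0,-1.]);z=sg*np.array([-np.sin(y),np.cos(y),0]);T=R.from_matrix(np.stack([x,np.cross(z,x),z],1))
        rv=(R0.inv()*T).as_rotvec()
        if best is None or np.linalg.norm(rv)<np.linalg.norm(best): best=rv
    d=R0.inv().apply(np.array(g)+[0,0,155]-s['position'])/10
    print('t',round(s['t'],2),'q6',s['joint_positions'][5].round(2),'txyz cm',d.round(2),'r',best.round(4),'deg',np.degrees(np.linalg.norm(best)).round(1),'rows',np.linalg.norm(d)/4.17)
E
python3 - <<'E'
from h import *
print(R.from_quat(ctrl.state()['ee_rot']).as_matrix().round(3)); print(viewer.get_calibration('wrist')['T_tool_cam'])
goto([440,297,150],0.5)
E
```

```text
[[-0.001 -0.934  0.357]
 [-0.002  0.357  0.934]
 [-1.     0.    -0.002]]
[[-2.98116065e-04 -2.89647445e-01  9.57133360e-01  3.11027608e+01]
 [ 1.11299511e-03 -9.57132906e-01 -2.89646961e-01  7.30991020e+01]
 [ 9.99999336e-01  9.78936336e-04  6.07712885e-04 -4.30227467e-01]
 [ 0.00000000e+00  0.00000000e+00  0.00000000e+00  1.00000000e+00]]
t 0.1 q6 1.46 txyz cm [  9.91 -30.52 -14.01] r [-0.3735 -0.0017 -0.0005] deg 21.4 rows 8.395623489708829
```

>>> {"method": "apply_moves", "body": {
  "increments": [
    {"tx": 0.5,"ty": -2,"tz": -1,"rx": -0.05},
    {"tx": 2,"ty": -5.5,"tz": -2.5,"rx": -0.1},
    {"tx": 3,"ty": -9,"tz": -4.1,"rx": -0.15},
    {"tx": 4.1,"ty": -12.5,"tz": -5.7,"rx": -0.2},
    {"tx": 5.2,"ty": -16,"tz": -7.3,"rx": -0.25},
    {"tx": 6.3,"ty": -19.5,"tz": -9,"rx": -0.3},
    {"tx": 7.5,"ty": -23,"tz": -10.6,"rx": -0.34},
    {"tx": 8.6,"ty": -26.5,"tz": -12.2,"rx": -0.36},
    {"tx": 9.5,"ty": -29.3,"tz": -13.5,"rx": -0.3735},
    {"tx": 9.9,"ty": -30.5,"tz": -14,"rx": -0.3735},
    {"tx": 9.9,"ty": -30.5,"tz": -14,"rx": -0.3735},
    {"tx": 9.9,"ty": -30.5,"tz": -14,"rx": -0.3735}
  ]
}}

```text
$.increments[0]: bad value
```

Run:
```python
from h import *
s,im,d=snap('wrist','w1'); print(s['position'],s['contact_force'])
im=im.astype(int);W=world('wrist',d,s)
cor=(im[...,0]>130)&(im[...,0]-im[...,1]>70)&(W[...,2]>49)&(W[...,2]<60)&(np.hypot(W[...,0]-440,W[...,1]-297)<60)
print('grip',cor.sum(),W[cor].mean(0),cv2.minAreaRect(W[cor][:,:2].astype(np.float32)))
bl=(np.ptp(im,axis=-1)<40)&(im.min(-1)>90)&(W[...,2]>2)&(W[...,2]<10)&(np.hypot(W[...,0]-470,W[...,1]-297)<100)
print('blade',bl.sum(),W[bl].mean(0),cv2.minAreaRect(W[bl][:,:2].astype(np.float32)))
```

```text
[204.99217599 536.92681808 403.86710165] [-0.85730269  0.6717031  -0.26407583]
grip 0 [nan nan nan] ((0.0, 0.0), (0.0, 0.0), 0.0)
blade 3 [412.70242072 313.22172207   2.16618765] ((412.56787109375, 313.1960754394531), (5.19657564163208, 0.10355357080698013), 3.548062324523926)<stdin>:5: RuntimeWarning: Mean of empty slice.
  ret = um.true_divide(
```

View pics/w1.png

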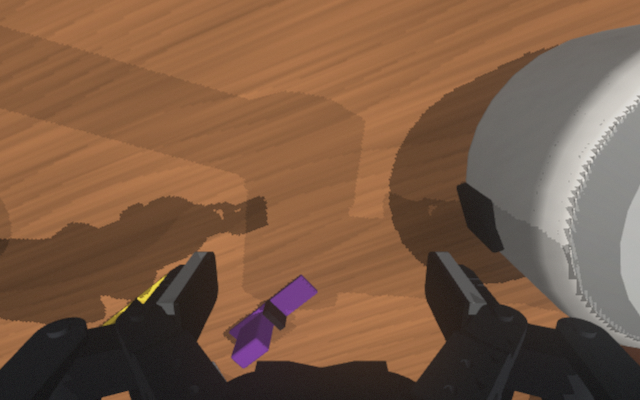

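The move was refused, so the arm is still at its start pose. The wrist picture shows only the purple gauge (270,320) and the pot on the right. A row probably has to contain every key.

>>> {"method": "apply_moves", "body": {
  "increments": [
    {"jaw": 0,"tx": 0.5,"ty": -2,"tz": -1,"rx": -0.05,"ry": 0,"rz": 0},
    {"jaw": 0,"tx": 2,"ty": -5.5,"tz": -2.5,"rx": -0.1,"ry": 0,"rz": 0},
    {"jaw": 0,"tx": 3,"ty": -9,"tz": -4.1,"rx": -0.15,"ry": 0,"rz": 0},
    {"jaw": 0,"tx": 4.1,"ty": -12.5,"tz": -5.7,"rx": -0.2,"ry": 0,"rz": 0},
    {"jaw": 0,"tx": 5.2,"ty": -16,"tz": -7.3,"rx": -0.25,"ry": 0,"rz": 0},
    {"jaw": 0,"tx": 6.3,"ty": -19.5,"tz": -9,"rx": -0.3,"ry": 0,"rz": 0},
    {"jaw": 0,"tx": 7.5,"ty": -23,"tz": -10.6,"rx": -0.34,"ry": 0,"rz": 0},
    {"jaw": 0,"tx": 8.6,"ty": -26.5,"tz": -12.2,"rx": -0.36,"ry": 0,"rz": 0},
    {"jaw": 0,"tx": 9.5,"ty": -29.3,"tz": -13.5,"rx": -0.3735,"ry": 0,"rz": 0},
    {"jaw": 0,"tx": 9.9,"ty": -30.5,"tz": -14,"rx": -0.3735,"ry": 0,"rz": 0},
    {"jaw": 0,"tx": 9.9,"ty": -30.5,"tz": -14,"rx": -0.3735,"ry": 0,"rz": 0},
    {"jaw": 0,"tx": 9.9,"ty": -30.5,"tz": -14,"rx": -0.3735,"ry": 0,"rz": 0}
  ]
}}

```text
t: 1.15
position: [439.9, 297.0, 304.9]
ee_rot: [-0.502, 0.499, 0.502, 0.497]
contact_force: [-0.3, 0.6, 1.1]
gripper_width: 85.4
```

```bash
cat > look.py <<'E'
from h import *
import sys
s,im,d=snap('wrist',sys.argv[1]); print(s['position'],s['contact_force'])
im=im.astype(int);W=world('wrist',d,s)
cor=(im[...,0]>130)&(im[...,0]-im[...,1]>70)&(W[...,2]>49)&(W[...,2]<60)&(np.hypot(W[...,0]-440,W[...,1]-297)<60)
print('grip',cor.sum(),W[cor].mean(0),cv2.minAreaRect(W[cor][:,:2].astype(np.float32)))
bl=(np.ptp(im,axis=-1)<40)&(im.min(-1)>90)&(W[...,2]>2)&(W[...,2]<10)&(np.hypot(W[...,0]-470,W[...,1]-297)<100)
print('blade',bl.sum(),W[bl].mean(0),cv2.minAreaRect(W[bl][:,:2].astype(np.float32)))
E
python3 look.py w2
```

```text
[439.85641891 297.0215391  304.85335241] [-0.32955071  0.63800763  1.10499352]
grip 1303 [436.50629667 300.12808688  54.38027173] ((440.3241271972656, 298.5587463378906), (38.95139694213867, 20.896581649780273), 3.033092498779297)
blade 2622 [470.19952721 300.6174664    4.52892182] ((465.2241516113281, 299.8620910644531), (119.93468475341797, 29.98641586303711), 2.903522491455078)
```

View pics/w2.png

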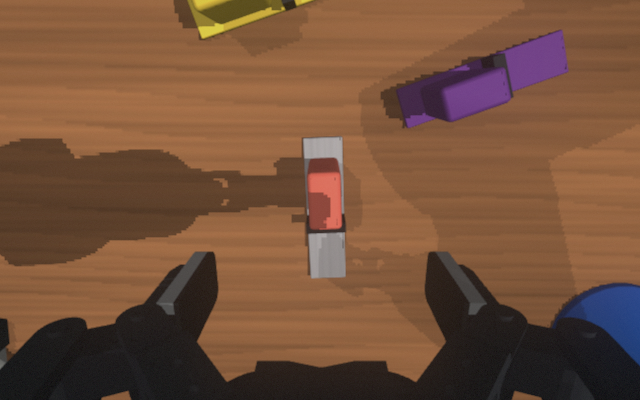

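The wrist view shows the coral gauge with its grip at (325,195) and tip at (327,277). The blade measures 120x30 mm at z 4.5, which matches the thin gauge. Its origin is (440.3,298.6) and yaw is 2.9°. The purple gauge is about 60 mm clear.

Run:
```python
from h import *
goto([440.3,298.6,38],2.9)
```

```text
t 1.2 q6 0.47 txyz cm [11.22 -0.1   0.1 ] r [-0.0418 -0.0008 -0.0016] deg 2.4 rows 2.691401362317151
```

>>> {"method": "apply_moves", "body": {
  "increments": [
    {"jaw": 0,"tx": 1,"ty": -0.1,"tz": 0.1,"rx": -0.042,"ry": 0,"rz": 0},
    {"jaw": 0,"tx": 3.5,"ty": -0.1,"tz": 0.1,"rx": -0.042,"ry": 0,"rz": 0},
    {"jaw": 0,"tx": 6,"ty": -0.1,"tz": 0.1,"rx": -0.042,"ry": 0,"rz": 0},
    {"jaw": 0,"tx": 8.5,"ty": -0.1,"tz": 0.1,"rx": -0.042,"ry": 0,"rz": 0},
    {"jaw": 0,"tx": 10.3,"ty": -0.1,"tz": 0.1,"rx": -0.042,"ry": 0,"rz": 0},
    {"jaw": 0,"tx": 11.2,"ty": -0.1,"tz": 0.1,"rx": -0.042,"ry": 0,"rz": 0},
    {"jaw": 0,"tx": 11.2,"ty": -0.1,"tz": 0.1,"rx": -0.042,"ry": 0,"rz": 0},
    {"jaw": 0,"tx": 11.2,"ty": -0.1,"tz": 0.1,"rx": -0.042,"ry": 0,"rz": 0}
  ]
}}

```text
t: 1.87
position: [439.8, 299.5, 193.7]
ee_rot: [-0.513, 0.487, 0.513, 0.486]
contact_force: [0.5, 0.6, 0.2]
gripper_width: 85.2
```

>>> {"method": "apply_moves", "body": {
  "increments": [
    {"jaw": 0.4,"tx": 0,"ty": 0,"tz": 0,"rx": 0,"ry": 0,"rz": 0},
    {"jaw": 0.6,"tx": 0,"ty": 0,"tz": 0,"rx": 0,"ry": 0,"rz": 0},
    {"jaw": 0.7,"tx": 0,"ty": 0,"tz": 0,"rx": 0,"ry": 0,"rz": 0},
    {"jaw": 0.8,"tx": 0,"ty": 0,"tz": 0,"rx": 0,"ry": 0,"rz": 0},
    {"jaw": 0.9,"tx": 0,"ty": 0,"tz": 0,"rx": 0,"ry": 0,"rz": 0},
    {"jaw": 1,"tx": 0,"ty": 0,"tz": 0,"rx": 0,"ry": 0,"rz": 0},
    {"jaw": 1,"tx": 0,"ty": 0,"tz": 0,"rx": 0,"ry": 0,"rz": 0},
    {"jaw": 1,"tx": 0,"ty": 0,"tz": 0,"rx": 0,"ry": 0,"rz": 0},
    {"jaw": 1,"tx": 0,"ty": 0,"tz": 0,"rx": 0,"ry": 0,"rz": 0},
    {"jaw": 1,"tx": 0,"ty": 0,"tz": 0,"rx": 0,"ry": 0,"rz": 0}
  ],
  "grip_force": 40
}}

```text
t: 2.7
position: [440.1, 299.6, 194.3]
ee_rot: [-0.513, 0.487, 0.513, 0.486]
contact_force: [-0.2, -0.4, 5.8]
gripper_width: 21.5
```

>>> {"method": "apply_moves", "body": {
  "increments": [
    {"jaw": 1,"tx": -0.5,"ty": 0,"tz": 0,"rx": 0,"ry": 0,"rz": 0},
    {"jaw": 1,"tx": -2,"ty": 0,"tz": 0,"rx": 0,"ry": 0,"rz": 0},
    {"jaw": 1,"tx": -4,"ty": 0,"tz": 0,"rx": 0,"ry": 0,"rz": 0},
    {"jaw": 1,"tx": -6,"ty": 0,"tz": 0,"rx": 0,"ry": 0,"rz": 0},
    {"jaw": 1,"tx": -7.5,"ty": 0,"tz": 0,"rx": 0,"ry": 0,"rz": 0},
    {"jaw": 1,"tx": -8,"ty": 0,"tz": 0,"rx": 0,"ry": 0,"rz": 0},
    {"jaw": 1,"tx": -8,"ty": 0,"tz": 0,"rx": 0,"ry": 0,"rz": 0}
  ]
}}

```text
t: 3.28
position: [440.6, 299.9, 275.4]
ee_rot: [0.513, -0.486, -0.513, -0.487]
contact_force: [-0.7, 0.8, -1.8]
gripper_width: 21.4
```

Run:
```python
from h import *
s,im,d=snap('wrist','w3');print(s['gripper_width'],s['contact_force'])
W=world('wrist',d,s);im=im.astype(int)
cor=(im[...,0]>130)&(im[...,0]-im[...,1]>70)&(W[...,2]>100)&(abs(W[...,0]-440)<60)&(abs(W[...,1]-299)<60)
print(cor.sum(),W[cor].mean(0) if cor.any() else 0)
goto([426.5,-16,118],-9.5)
```

```text
21.359078093918953 [-0.69439795  0.75595355 -1.75133586]
2690 [430.73266671 299.76053214 135.36641322]
t 3.33 q6 0.43 txyz cm [  0.12   3.02 -31.45] r [ 2.182e-01 -2.000e-04 -5.000e-04] deg 12.5 rows 7.575989034448362
```

View pics/w3.png

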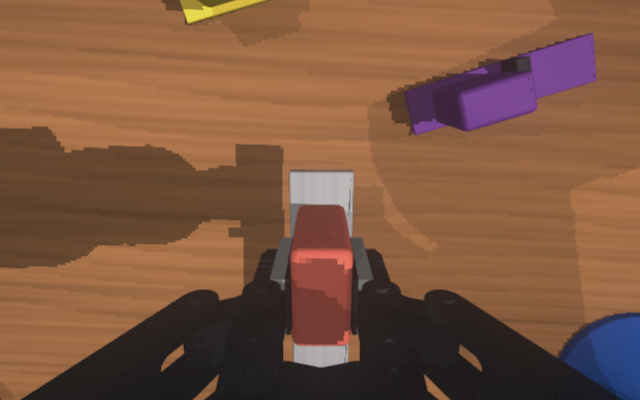

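The gauge is held squarely: grip at (320,280) between the pads, tail at (322,175), jaw opening 21.4 mm. Next I'll carry it to the pre-insertion pose, staying high.

>>> {"method": "apply_moves", "body": {
  "increments": [
    {"jaw": 1,"tx": 0,"ty": 0.1,"tz": -1,"rx": 0.01,"ry": 0,"rz": 0},
    {"jaw": 1,"tx": 0,"ty": 0.4,"tz": -3.5,"rx": 0.03,"ry": 0,"rz": 0},
    {"jaw": 1,"tx": 0,"ty": 0.7,"tz": -7,"rx": 0.05,"ry": 0,"rz": 0},
    {"jaw": 1,"tx": 0,"ty": 1.1,"tz": -10.5,"rx": 0.08,"ry": 0,"rz": 0},
    {"jaw": 1,"tx": 0,"ty": 1.4,"tz": -14,"rx": 0.1,"ry": 0,"rz": 0},
    {"jaw": 1,"tx": 0.1,"ty": 1.7,"tz": -17.5,"rx": 0.13,"ry": 0,"rz": 0},
    {"jaw": 1,"tx": 0.1,"ty": 2,"tz": -21,"rx": 0.15,"ry": 0,"rz": 0},
    {"jaw": 1,"tx": 0.1,"ty": 2.4,"tz": -24.5,"rx": 0.17,"ry": 0,"rz": 0},
    {"jaw": 1,"tx": 0.1,"ty": 2.7,"tz": -28,"rx": 0.2,"ry": 0,"rz": 0},
    {"jaw": 1,"tx": 0.1,"ty": 3,"tz": -30.5,"rx": 0.218,"ry": 0,"rz": 0},
    {"jaw": 1,"tx": 0.1,"ty": 3,"tz": -31.4,"rx": 0.218,"ry": 0,"rz": 0},
    {"jaw": 1,"tx": 0.1,"ty": 3,"tz": -31.4,"rx": 0.218,"ry": 0,"rz": 0}
  ]
}}

```text
t: 4.33
position: [425.8, -17.4, 272.2]
ee_rot: [-0.455, 0.541, 0.456, 0.54]
contact_force: [-0.5, 0.0, -2.2]
gripper_width: 21.4
```

Run:
```python
from h import *
s,im,d=snap('top','top2');print(s['position'],s['gripper_width'],s['contact_force'])
cv2.imwrite('pics/crop2.png',cv2.resize(im[80:300,240:460][:,:,::-1],None,fx=2.7,fy=2.7,interpolation=cv2.INTER_CUBIC))
s,im,d=snap('wrist','w4')
W=world('wrist',d,s)
goto([426.5,-16,42],-9.5)
```

```text
[425.76427578 -17.41375408 272.20332226] 21.402787707635778 [-0.45146469  0.0108832  -2.15009412]
t 4.43 q6 -0.02 txyz cm [ 7.54 -0.08 -0.06] r [-0.0005  0.0006 -0.0024] deg 0.1 rows 1.8090167670168236
```

View pics/crop2.png

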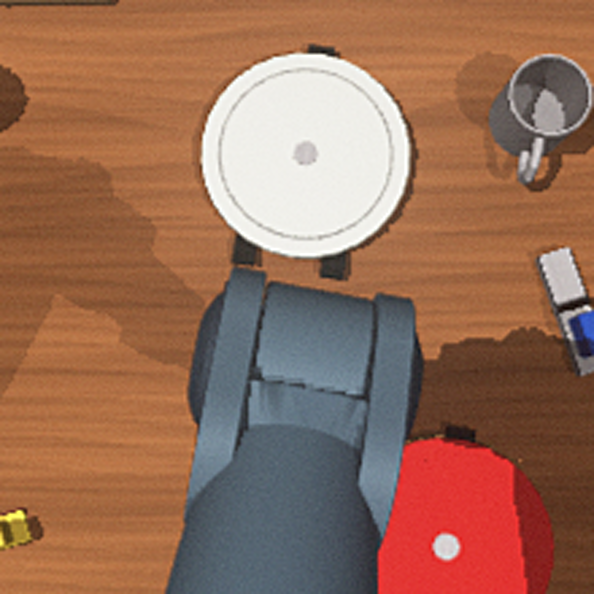

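View pics/w4.png

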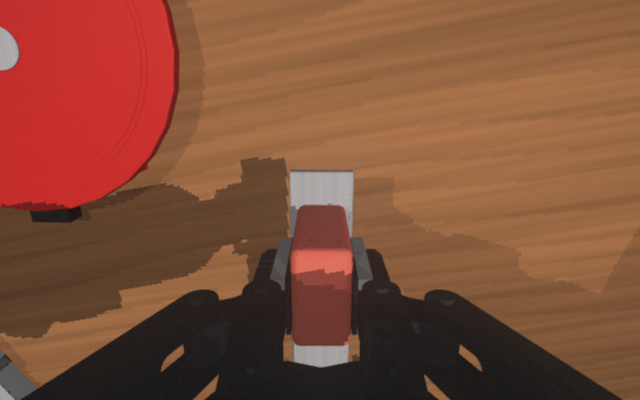

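Run:
```python
from h import *
from scipy.optimize import minimize
im=np.load('pics/top1_rgb.npy').astype(float);c=viewer.get_calibration('top');K,Rm,t=[np.array(c[k]) for k in('K','R','t')]
S=6;x0,y0,x1,y1=300,85,405,195
crop=cv2.resize(im[y0:y1,x0:x1].astype(np.float32),None,fx=S,fy=S,interpolation=cv2.INTER_CUBIC)
def pr(P):
    q=(np.array(P)@Rm.T+t)@K.T;return ((q[:,:2]/q[:,2:]-[x0,y0]+0.5)*S-0.5)
a=np.linspace(0,2*np.pi,90)
def lab(p):
    cx,cy,yw=p;L=np.zeros(crop.shape[:2],np.uint8);C,s=np.cos(yw),np.sin(yw)
    def w(x,y,z): return [cx+C*x-s*y,cy+s*x+C*y,z]
    for sy in(1,-1):
        h=cv2.convexHull(pr([w(x,sy*y,z) for x in(-112,-60) for y in(32,54) for z in(0,13)]).astype(np.float32))
        cv2.fillPoly(L,[(h*16).astype(np.int32)],1,shift=4)
    h=cv2.convexHull(pr([w(100*np.cos(b),100*np.sin(b),z) for b in a for z in(13,23)]).astype(np.float32))
    cv2.fillPoly(L,[(h*16).astype(np.int32)],2,shift=4);return L
white=crop.min(-1)>140;dark=crop.max(-1)<75
vv=np.arange(crop.shape[0])[:,None]/S+y0
dark=dark&(vv>160)
def cost(p):
    L=lab(p);return ((L==2)!=white).sum()+3*((L==1)!=dark).sum()
best=min((minimize(cost,[672,-57.5,np.radians(y)],method='Nelder-Mead',options=dict(initial_simplex=[[668,-60,np.radians(y-3)],[676,-60,np.radians(y)],[672,-52,np.radians(y)],[672,-57,np.radians(y+3)]])) for y in(-12,-9.5,-7)),key=lambda r:r.fun)
p=best.x;print(p[:2],np.degrees(p[2]),best.fun,white.sum(),dark.sum())
for y in range(-14,-5):print(y,cost([p[0],p[1],np.radians(y)]))
for X in(-250,-190,-135):print(X,p[0]+X*np.cos(p[2]),p[1]+X*np.sin(p[2]))
```

```text
[673.32506414 -57.32334702] -8.902980331651916 5444.0 165024 5485
-14 18688
-13 15960
-12 13127
-11 10183
-10 7183
-9 5802
-8 7309
-7 10476
-6 13450
-250 426.337109903909 -18.632902920237193
-190 485.6142189193801 -27.918609504442543
-135 539.9515688502286 -36.43050720663078
```

Run:
```python
from h import *
goto([426.3,-18.4,39.3],-9.0)
```

```text
t 4.43 q6 -0.02 txyz cm [ 7.81 -0.1  -0.3 ] r [-0.0093  0.0006 -0.0024] deg 0.5 rows 1.875069920087004
```

>>> {"method": "apply_moves", "body": {
  "increments": [
    {"jaw": 1,"tx": 1,"ty": -0.1,"tz": -0.3,"rx": -0.009,"ry": 0,"rz": -0.002},
    {"jaw": 1,"tx": 3,"ty": -0.1,"tz": -0.3,"rx": -0.009,"ry": 0,"rz": -0.002},
    {"jaw": 1,"tx": 5,"ty": -0.1,"tz": -0.3,"rx": -0.009,"ry": 0,"rz": -0.002},
    {"jaw": 1,"tx": 6.5,"ty": -0.1,"tz": -0.3,"rx": -0.009,"ry": 0,"rz": -0.002},
    {"jaw": 1,"tx": 7.2,"ty": -0.1,"tz": -0.3,"rx": -0.009,"ry": 0,"rz": -0.002},
    {"jaw": 1,"tx": 7.5,"ty": -0.1,"tz": -0.3,"rx": -0.009,"ry": 0,"rz": -0.002},
    {"jaw": 1,"tx": 7.7,"ty": -0.1,"tz": -0.3,"rx": -0.009,"ry": 0,"rz": -0.002},
    {"jaw": 1,"tx": 7.8,"ty": -0.1,"tz": -0.3,"rx": -0.009,"ry": 0,"rz": -0.002},
    {"jaw": 1,"tx": 7.8,"ty": -0.1,"tz": -0.3,"rx": -0.009,"ry": 0,"rz": -0.002}
  ]
}}

```text
t: 5.18
position: [426.8, -18.3, 195.0]
ee_rot: [-0.459, 0.537, 0.459, 0.538]
contact_force: [0.3, 0.5, -2.6]
gripper_width: 21.1
```

Run:
```python
from h import *
print(ctrl.state()['contact_force'],ctrl.state()['position'])
goto([540,-36.3,39],-9.0)
snap('scene','sc2')
```

```text
[ 0.30594054  0.46773123 -2.61048507] [426.78678531 -18.25922068 194.99136761]
t 5.18 q6 -0.03 txyz cm [ 1.100e-01 -1.146e+01 -1.000e-02] r [0.0003 0.0005 0.0009] deg 0.1 rows 2.749302380236853
```

View pics/sc2.png

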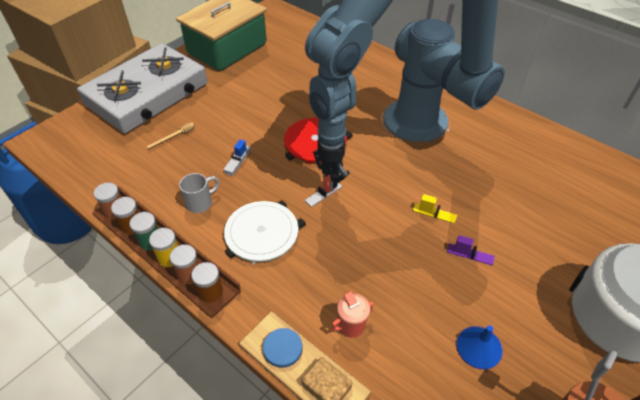

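The blade (322,195) is low and points at the slot. I'll lower it the last millimetre and slide in to about 12 mm short of the stop.

>>> {"method": "apply_moves", "body": {
  "increments": [
    {"jaw": 1,"tx": 0.1,"ty": 0,"tz": 0,"rx": 0,"ry": 0,"rz": 0},
    {"jaw": 1,"tx": 0.1,"ty": -0.7,"tz": 0,"rx": 0,"ry": 0,"rz": 0},
    {"jaw": 1,"tx": 0.1,"ty": -1.7,"tz": 0,"rx": 0,"ry": 0,"rz": 0},
    {"jaw": 1,"tx": 0.1,"ty": -2.7,"tz": 0,"rx": 0,"ry": 0,"rz": 0},
    {"jaw": 1,"tx": 0.1,"ty": -3.7,"tz": 0,"rx": 0,"ry": 0,"rz": 0},
    {"jaw": 1,"tx": 0.1,"ty": -4.7,"tz": 0,"rx": 0,"ry": 0,"rz": 0},
    {"jaw": 1,"tx": 0.1,"ty": -5.7,"tz": 0,"rx": 0,"ry": 0,"rz": 0},
    {"jaw": 1,"tx": 0.1,"ty": -6.7,"tz": 0,"rx": 0,"ry": 0,"rz": 0},
    {"jaw": 1,"tx": 0.1,"ty": -7.7,"tz": 0,"rx": 0,"ry": 0,"rz": 0},
    {"jaw": 1,"tx": 0.1,"ty": -8.7,"tz": 0,"rx": 0,"ry": 0,"rz": 0},
    {"jaw": 1,"tx": 0.1,"ty": -9.7,"tz": 0,"rx": 0,"ry": 0,"rz": 0},
    {"jaw": 1,"tx": 0.1,"ty": -10.2,"tz": 0,"rx": 0,"ry": 0,"rz": 0}
  ]
}}

```text
t: 6.23
position: [530.0, -34.9, 194.5]
ee_rot: [-0.46, 0.537, 0.458, 0.539]
contact_force: [0.2, -0.1, -2.0]
gripper_width: 21.3
```

Run:
```python
from h import *
goto([540,-36.3,38.5],-9.0)
s,im,d=snap('scene','sc3')
cv2.imwrite('pics/sc3c.png',cv2.resize(im[120:290,190:390][:,:,::-1],None,fx=3.5,fy=3.5,interpolation=cv2.INTER_CUBIC)); snap('wrist','w5')
```

```text
t 6.23 q6 -0.03 txyz cm [ 0.11 -1.01  0.02] r [-0.0002  0.0005  0.0038] deg 0.2 rows 0.24430854504220775
```

View pics/sc3c.png

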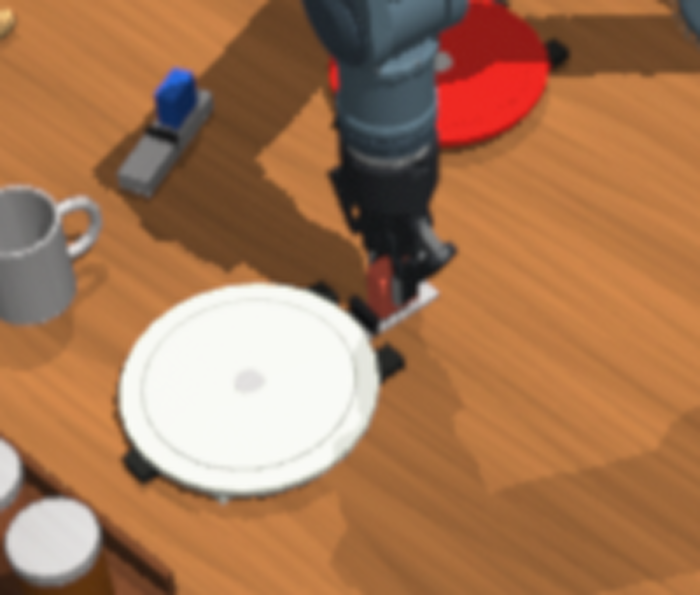

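View pics/w5.png

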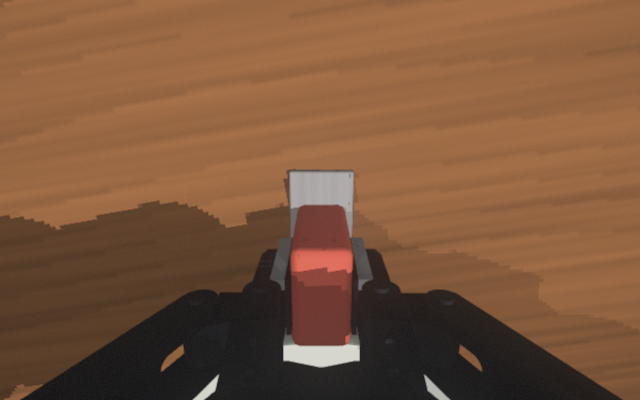

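The blade is in the slot between the feet, with the stop bar at crop (362,312) about 10 mm short of the rim. I'll close the rest slowly and watch the force.

>>> {"method": "apply_moves", "body": {
  "increments": [
    {"jaw": 1,"tx": 0.05,"ty": -0.2,"tz": 0,"rx": 0,"ry": 0,"rz": 0.003},
    {"jaw": 1,"tx": 0.1,"ty": -0.4,"tz": 0,"rx": 0,"ry": 0,"rz": 0.003},
    {"jaw": 1,"tx": 0.1,"ty": -0.6,"tz": 0,"rx": 0,"ry": 0,"rz": 0.003},
    {"jaw": 1,"tx": 0.1,"ty": -0.8,"tz": 0,"rx": 0,"ry": 0,"rz": 0.003},
    {"jaw": 1,"tx": 0.1,"ty": -0.9,"tz": 0,"rx": 0,"ry": 0,"rz": 0.003},
    {"jaw": 1,"tx": 0.1,"ty": -0.9,"tz": 0,"rx": 0,"ry": 0,"rz": 0.003}
  ]
}}

```text
t: 6.83
position: [537.3, -35.9, 194.3]
ee_rot: [-0.459, 0.538, 0.46, 0.538]
contact_force: [-3.7, 1.3, 8.6]
gripper_width: 21.3
```

>>> {"method": "apply_moves", "body": {
  "increments": [
    {"jaw": 1,"tx": -0.05,"ty": -0.1,"tz": 0,"rx": 0,"ry": 0,"rz": 0},
    {"jaw": 1,"tx": -0.05,"ty": -0.2,"tz": 0,"rx": 0,"ry": 0,"rz": 0},
    {"jaw": 1,"tx": -0.05,"ty": -0.2,"tz": 0,"rx": 0,"ry": 0,"rz": 0}
  ]
}}

```text
t: 7.08
position: [539.3, -36.3, 194.7]
ee_rot: [-0.459, 0.538, 0.46, 0.538]
contact_force: [1.5, 0.3, -2.5]
gripper_width: 20.8
```

>>> {"method": "apply_moves", "body": {
  "increments": [
    {"jaw": 1,"tx": 0.02,"ty": -0.1,"tz": 0,"rx": 0,"ry": 0,"rz": 0},
    {"jaw": 1,"tx": 0.02,"ty": -0.2,"tz": 0,"rx": 0,"ry": 0,"rz": 0},
    {"jaw": 1,"tx": 0.02,"ty": -0.2,"tz": 0,"rx": 0,"ry": 0,"rz": 0}
  ]
}}

```text
t: 7.33
position: [540.6, -36.5, 194.3]
ee_rot: [-0.458, 0.538, 0.46, 0.537]
contact_force: [-3.9, 1.0, 2.4]
gripper_width: 21.3
```

>>> {"method": "apply_moves", "body": {
  "increments": [
    {"jaw": 1,"tx": 0,"ty": -0.1,"tz": 0,"rx": 0,"ry": 0,"rz": 0},
    {"jaw": 1,"tx": 0,"ty": -0.2,"tz": 0,"rx": 0,"ry": 0,"rz": 0},
    {"jaw": 1,"tx": 0,"ty": -0.2,"tz": 0,"rx": 0,"ry": 0,"rz": 0}
  ]
}}

```text
t: 7.58
position: [541.2, -36.5, 194.3]
ee_rot: [-0.457, 0.539, 0.461, 0.536]
contact_force: [-8.0, 0.7, 7.8]
gripper_width: 21.6
```

>>> {"method": "apply_moves", "body": {
  "increments": [
    {"jaw": 1,"tx": 0,"ty": -0.15,"tz": 0,"rx": 0,"ry": 0,"rz": 0},
    {"jaw": 1,"tx": 0,"ty": -0.3,"tz": 0,"rx": 0,"ry": 0,"rz": 0},
    {"jaw": 1,"tx": 0,"ty": -0.3,"tz": 0,"rx": 0,"ry": 0,"rz": 0}
  ]
}}

```text
t: 7.83
position: [542.1, -36.7, 194.2]
ee_rot: [-0.456, 0.541, 0.462, 0.535]
contact_force: [-10.5, 1.4, 9.9]
gripper_width: 21.2
```

Run:
```python
from h import *
s,im,d=snap('scene','sc4')
cv2.imwrite('pics/sc4c.png',cv2.resize(im[170:250,260:350][:,:,::-1],None,fx=7,fy=7,interpolation=cv2.INTER_CUBIC))
goto([541,-36.3,39],-9.0)
```

```text
t 7.88 q6 -0.03 txyz cm [0.03 0.11 0.02] r [-0.0003 -0.     -0.0122] deg 0.7 rows 0.026871373172561754
```

View pics/sc4c.png

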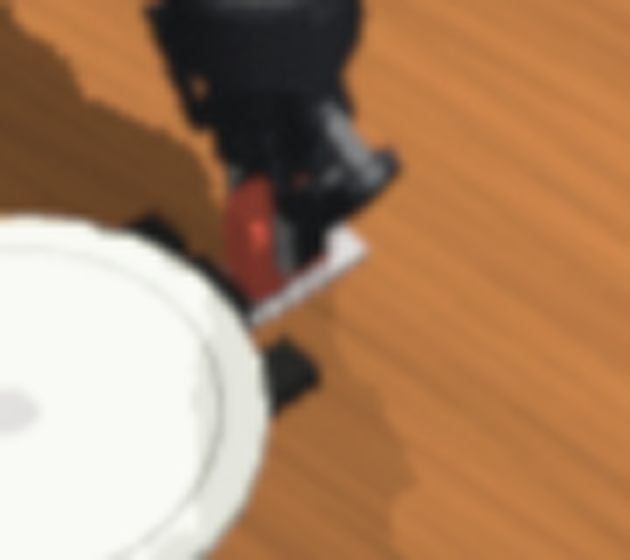

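The stop bar at crop (215,275) touches the rim, and the push force has risen to 10 N with no more grasp-point travel. I'll ease the load, straighten the wrist and let go.

>>> {"method": "apply_moves", "body": {
  "increments": [
    {"jaw": 1,"tx": 0,"ty": 0.08,"tz": 0,"rx": 0,"ry": 0,"rz": -0.006},
    {"jaw": 1,"tx": 0,"ty": 0.15,"tz": 0,"rx": 0,"ry": 0,"rz": -0.012},
    {"jaw": 1,"tx": 0,"ty": 0.15,"tz": 0,"rx": 0,"ry": 0,"rz": -0.012},
    {"jaw": 1,"tx": 0,"ty": 0.15,"tz": 0,"rx": 0,"ry": 0,"rz": -0.012}
  ],
  "grip_force": 30
}}

```text
t: 8.22
position: [540.2, -36.4, 194.3]
ee_rot: [-0.459, 0.538, 0.459, 0.538]
contact_force: [-4.0, 0.0, 5.3]
gripper_width: 21.6
```

>>> {"method": "apply_moves", "body": {
  "increments": [
    {"jaw": 0.7,"tx": 0,"ty": 0,"tz": 0,"rx": 0,"ry": 0,"rz": 0},
    {"jaw": 0.6,"tx": 0,"ty": 0,"tz": 0,"rx": 0,"ry": 0,"rz": 0},
    {"jaw": 0.45,"tx": 0,"ty": 0,"tz": 0,"rx": 0,"ry": 0,"rz": 0},
    {"jaw": 0.35,"tx": 0,"ty": 0,"tz": 0,"rx": 0,"ry": 0,"rz": 0},
    {"jaw": 0.35,"tx": 0,"ty": 0,"tz": 0,"rx": 0,"ry": 0,"rz": 0}
  ],
  "grip_force": 20
}}

```text
t: 8.63
position: [540.7, -36.5, 194.4]
ee_rot: [-0.459, 0.538, 0.459, 0.538]
contact_force: [0.5, -0.1, 0.5]
gripper_width: 55.3
```

>>> {"method": "apply_moves", "body": {
  "increments": [
    {"jaw": 0.3,"tx": -0.5,"ty": 0,"tz": 0,"rx": 0,"ry": 0,"rz": 0},
    {"jaw": 0.3,"tx": -1.5,"ty": 0,"tz": 0,"rx": 0,"ry": 0,"rz": 0},
    {"jaw": 0.3,"tx": -3.5,"ty": 0,"tz": 0,"rx": 0,"ry": 0,"rz": 0},
    {"jaw": 0.3,"tx": -6,"ty": 0,"tz": 0,"rx": 0,"ry": 0,"rz": 0},
    {"jaw": 0.3,"tx": -9,"ty": 0.5,"tz": 0,"rx": 0,"ry": 0,"rz": 0},
    {"jaw": 0.3,"tx": -10.5,"ty": 2,"tz": 0,"rx": 0,"ry": 0,"rz": 0},
    {"jaw": 0.3,"tx": -11,"ty": 4,"tz": 0,"rx": 0,"ry": 0,"rz": 0},
    {"jaw": 0.3,"tx": -11.5,"ty": 6,"tz": 0,"rx": 0,"ry": 0,"rz": 0},
    {"jaw": 0.3,"tx": -12,"ty": 7,"tz": 0,"rx": 0,"ry": 0,"rz": 0},
    {"jaw": 0.3,"tx": -12,"ty": 7,"tz": 0,"rx": 0,"ry": 0,"rz": 0}
  ]
}}

```text
t: 9.47
position: [470.1, -25.2, 315.9]
ee_rot: [-0.459, 0.538, 0.459, 0.538]
contact_force: [0.9, -0.0, -0.4]
gripper_width: 59.8
```

Run:
```python
from h import *
s,im,d=snap('wrist','w6')
s2,i2,d2=snap('scene','sc5');cv2.imwrite('pics/sc5c.png',cv2.resize(i2[130:270,200:370][:,:,::-1],None,fx=4,fy=4,interpolation=cv2.INTER_CUBIC))
W=world('wrist',d,s);im=im.astype(int)
cor=(im[...,0]>120)&(im[...,0]-im[...,1]>60)&(W[...,2]>49)&(W[...,2]<62)
print('grip',cor.sum(),cv2.minAreaRect(W[cor][:,:2].astype(np.float32)))
p=W[(im.min(-1)>130)&(W[...,2]>15)&(W[...,2]<30)];print('disc pts',len(p))
```

```text
grip 1325 ((539.9802856445312, -36.479148864746094), (21.135147094726562, 38.8497428894043), 80.34423065185547)
disc pts 9055
```

View pics/w6.png

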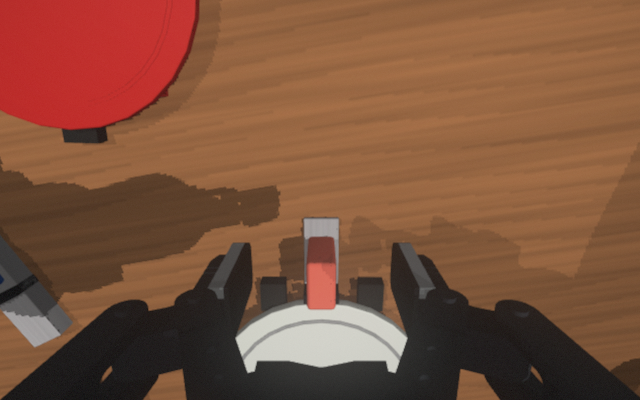

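View pics/sc5c.png

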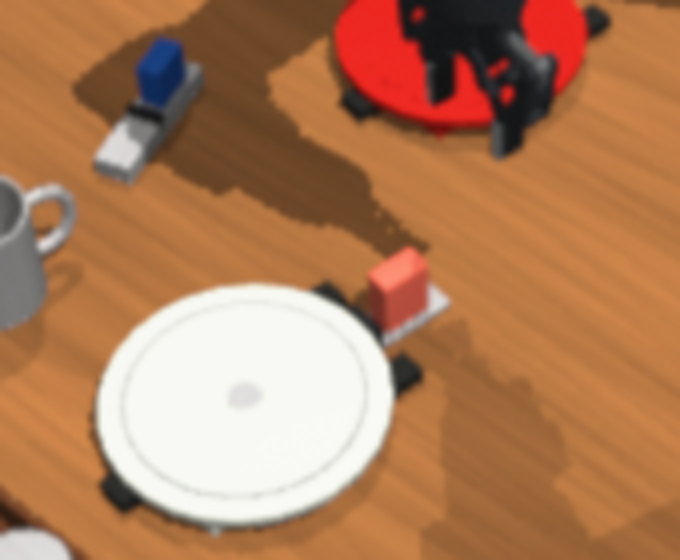

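The wrist view shows the grip (322,272) midway between the feet (273,292) and (370,292), with the stop bar at the rim. In the scene view the gauge lies flat and free, and the blue gauge has not moved. The grip's middle measures (540.0,-36.5), which is 134.9 mm from the turntable centre against the required 135.

Run:
```python
from h import *
print(workorder.sign_off(), ctrl.state()['t'])
```

```text
the job is handed in; nothing more can be done
the job is handed in; nothing more can be done
```

The coral gauge is in the white turntable's slot, lying flat with its stop bar against the rim. I let go of it, backed the arm clear and handed the job in about 9.6 s into the 35 s limit.

- **Insertion:** I lowered the gauge onto the shelf about 50 mm in front of the feet and slid it in along the slot axis. I stopped when the push force rose to about 10 N and the gauge stopped moving, then eased the load before opening the jaws.
- **Seating:** the last measurement puts the gauge origin at (540.0, -36.5), 134.9 mm from the turntable centre against the nominal 135. The gauge is centred between the two front feet.
- **Angle:** the gauge's final yaw is about -9.7°, while my fit of the turntable gave -8.9°. That is within what I can measure.
- **Other objects:** the arm stayed clear of the blue gauge, and it looked unmoved in the last picture. The arm never went near the cup; I did not look at it again after letting go. The purple and yellow gauges and the red turntable were also left alone.
- **Refused call:** my first move call was rejected because its rows were missing keys, and the arm did not move.

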